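Run the jar mixer at its third speed

ROBOT

A 6-joint arm with a two-finger parallel gripper is mounted at the origin on the work surface; the furniture and walls round the work are solid. World frame = base frame: x ahead of the robot, y to its left, z up, the work surface at z = 0. Lengths are in m, angles in rad, forces in N, time in s.
With the tool pointing down it reaches from about 0.425 to 0.95 m from the base axis. Payload 14.7 kg.
Tool frame: the origin (TCP) lies at the very end of the fingers, on their centre line; the grasp point (between the pads) lies 19 mm behind it (arm.tcp_to_grasp is the distance from the TCP to the grasp point, in m); z points along the fingers, y is the line along which they close (so a half turn about z gives the same grasp; the last joint's range is limited). The gripper opens to 85 mm and grips with 20 to 120 N. Pads are 22 mm wide; open, the fingers measure 114 mm over their backs; the gripper's body (76 mm by 85 mm) begins 54 mm behind the grasp point. The pads swing forward as they close: fully open they stand 13 mm farther back than shut.
Start: joints at [1.28, 0.48, 1.596, -0, 1.065, -0.047], TCP at [0.157, 0.631, 0.231] pointing down, gripper open.
Joint ranges: [-2.75, 2.75], [-0.82, 2.05], [0.23, 2.67], [-1.56, 4.7], [0.09, 2.69], [-2.92, 2.92]. Speed limits (rad/s): [1.89, 1.89, 2.39, 3.01, 3.01, 3.01].

INTERFACE

Orientations are given as [roll, pitch, yaw] about the fixed x, y, z axes, in that order (R = Rz(yaw) Ry(pitch) Rx(roll)).
In Python, from plant import state, viewer, finish_job, arm gives the robot as it stands. The module is installed in compiled form; this text tells all that it offers.
- The arm moves only by the tool move_arm, never from a script. Its argument "moves" is a list of rows, each an object of numbers: "dx", "dy", "dz": the shift along the tool's x, y, z in units of 0.25 m (1.0 is 0.25 m); "rx", "ry", "rz": the turn, a rotation vector about the tool's x, y, z in units of 360 degrees (1.0 is 360 degrees); "gripper": the opening, from -1 (shut) to 1 (fully open). In form: [{"dx": .., "dy": .., "dz": .., "rx": .., "ry": .., "rz": .., "gripper": ..}, ...]. A call has 1 to 20 rows; each row is the pose to reach, as a shift and turn from the pose commanded when the call began, along the tool's axes at that moment, turning the shorter way round; what a row does not reach only later rows make up. A row lasts 1/10 s, in which the tool goes at most 50 mm and 8.59 degrees, less where a joint would pass 70% of its speed; a pose out of reach is approached as far as the arm can. A call with a number of a shift or a turn outside -1 to 1 is refused whole. A call with a gripper value outside its range is refused whole. The fingers move at their own pace and stop on an object; "squeeze" is the grip in N (left out, the last holds). Time passes only in rows, so rows that repeat a pose let the fingers close. It gives the time, the measured TCP pose, the force, the opening and the grip force at its end, in the units of the state.
- state(): the state, without advancing time (a new reading comes with each control period).
- viewer.read_camera(name): name is "scene" or "top" or "wrist"; returns the picture (400x640x3 uint8, red, green, blue); there is no depth.
- viewer.get_calibration(name): a dict with "vertical_fov" (degrees; the focal length in pixels is half the picture's height over the tangent of half this angle, whatever the lens; pixels are square), "cx", "cy" (the principal point, pixels), "k1" (the pictures are not rectified: a ray, as slopes to the right and down, at radius r is drawn at 1 + k1 r^2 times it, then the intrinsics apply), "extrinsics" (4x4, takes a point from camera to world coordinates); the wrist camera has in their place "hand_eye" (4x4, takes a point from camera to tool coordinates, whose origin is the TCP and whose axes are the flange's). Camera axes: x right, y down, z forward; pixel columns grow to the right and rows downward; lengths in m; the calibration is good to about 2 mm. A picture is of the moment at which its call begins: read the wrist's pose just before it. get_calibration takes no time and is no camera call.
- finish_job(): hands the job in; it is judged then, once.
The state is a dict: "time": time; "joints": joint angles; "dq": joint speeds; "tau": joint torques, N m; "position": TCP position; "tool_rot": TCP orientation; "force": force on the tool from outside, world axes, zero at the start; "moment": the same for the moment, N m; "width": opening from 0.0 (shut) to 1.0 (fully open); "gripper_force": force on a finger pad.
Only numpy, scipy, OpenCV 4.12 (cv2) and the standard library are available. Lean on these libraries where they do the work, as an engineer would, in place of code of your own. Each camera call takes 0.05 s, during which the arm holds its last target. There are 200 camera calls.

TASK

Stand the smallest of the specimen jars upright and fully home in the open cup of the jar mixer and let go of it. Only then turn the mixer's spring-return dial clockwise past its first two click positions to the third of its four, and hold it there against the spring: the job finishes with the robot still holding the dial at the third click. Leave the other jar and the dropper bottle where they stand.

Things in the scene. Friction and masses are not known exactly. Their poses are not given: they have to be found in the camera images.
- mixer: Jar mixer, fixed to the bench: white housing 130 mm deep (x) by 224 mm wide (y). Origin at the centre of its underside; x axis points to its rear edge, y to its cup side, z up. The low deck on its +y side (top 36 mm above the bench, y from 0 to 112 mm) carries the black cup, centred at y = +60 mm; the console on its -y side (top 60 mm above the bench) carries the black dial, centred at y = -60 mm. It stands turned by up to 0.35 rad.
- cup_floor (a point): Centre of the cup's inner floor, 43 mm above the bench; axes as the mixer's. The cup is round, 48 mm inside diameter, 14 mm deep, its mouth widening to 58 mm inside at the rim; rim 68 mm outside. A seated jar's underside rests on this floor.
- small_jar: The smallest specimen jar: an upright cylinder 56 mm tall, body 40 mm diameter, orange-brown screw lid 46 mm diameter over the upper 14 mm. About 45 g. Origin at the centre of its underside. Loose on the bench; rigid, lid fixed.
- large_jar: The other specimen jar, 72 mm tall, white lid 62 mm diameter. Origin at the centre of its underside. A bystander: not to be displaced by more than about 20 mm.
- dropper_bottle: Dropper bottle 29 mm diameter, 50 mm tall. Origin at the centre of its underside. A bystander: not to be displaced by more than about 20 mm.
- dial_grip (a point): Point on the dial's vertical axis, 84 mm above the bench, inside the dial's wing grip. The wing is an upright bar 44 mm long (this point's x axis, which turns with the dial), 12 mm thick (y) and standing from 66 to 94 mm above the bench, on a round skirt 52 mm in diameter (top 66 mm above the bench). A white line marks the end at +x; at rest it points along the mixer's +x axis, to the heavier rest mark on the face plate.
- dial (a joint): Dial angle in rad, 0 at rest, growing clockwise seen from above; range 0 to 1.50. Click positions with marks every 0.349 rad (20 degrees): 0.349, 0.698, 1.047 (the third), 1.396. A spring always drives it back to 0: about 0.03 N m at rest, rising to 0.07 N m at the third click, with a click ripple of 0.02 N m; let go, it returns to 0 from any click.
There are look-alikes about, which are no part of the job. What is shaped like the small_jar but blue, green or turquoise is not meant.

How it is judged:
On the way, in this order (a step that is already met when the one before it is completed fails the run):
1. the smallest jar stands upright and fully home in the mixer's cup, let go (horizontal distance between small_jar and cup_floor below 0.008 m and z of small_jar in the frame of cup_floor between -0.003 and 0.003 m and angle between small_jar's own z axis and vertical below 0.06 rad and contact force between each of the arm, the fingers and small_jar below 0.05 N), for 0.2 s.
2. the dial is held at its third click (value of joint dial between 0.93 and 1.17 rad), for 0.3 s.
At the end, for the whole second after the job is handed in: The dial stands at its third click (0.93 to 1.17 rad), held by the fingers (more than 0.5 N on it), while the smallest jar stands untouched in the cup: its underside within 3 mm of the cup floor, within 8 mm of its centre, tilted by less than 0.06 rad (all of step 1 and all of step 2 and contact force between the fingers and mixer above 0.5 N); the arm keeps its last pose, push and grip.
It fails at once if the dial is turned (beyond 0.2 rad) while the smallest jar is not in the cup (value of joint dial above 0.2 rad and (horizontal distance between small_jar and cup_floor above 0.012 m or z of small_jar in the frame of cup_floor above 0.008 m)).
It fails at once if the large jar or the dropper bottle is displaced by more than 25 mm (distance of any of large_jar, dropper_bottle from where it was at the start of the episode above 0.025 m).
It also fails if it takes over 54 s, if anything falls off the work surface, if the arm or the gripper's body presses on something with over 40 N, if the wrist force passes 120 N, or if a joint passes its speed limit or range.

## Working session

There is one attempt and no reset: what is moved stays moved. The work goes in short steps, Python scripts to look and compute and a tool call to move; the robot and the scene stay as the last step left them, time stands still between calls to the robot, and variables do not carry over. Pictures are saved under pics/ and viewed, at most 10 in all, crops included, and the job is handed in when it is done.

Besides the shell and the picture viewer there is one more tool, called after ">>>" by a JSON object that holds its "fn" and its "kwargs", one argument or row to a line. move_arm: Moves the arm, as the interface text tells. Its arguments: {"type":"object","properties":{"moves":{"type":"array","items":{"type":"object","properties":{"dx":{"type":"number"},"dy":{"type":"number"},"dz":{"type":"number"},"rx":{"type":"number"},"ry":{"type":"number"},"rz":{"type":"number"},"gripper":{"type":"number"}}}},"squeeze":{"type":"number"}},"required":["moves"]}

```bash
mkdir -p pics; cat > h.py <<'E'
import numpy as np, cv2
from scipy.spatial.transform import Rotation as R
from plant import state, viewer, arm
def toolT(s=None):
    s=s or state(); T=np.eye(4); T[:3,:3]=R.from_euler('xyz',s['tool_rot']).as_matrix() if np.ndim(s['tool_rot'])==1 else s['tool_rot']; T[:3,3]=s['position']; return T
def cam(name):
    T=toolT(); im=viewer.read_camera(name); c=viewer.get_calibration(name)
    E=np.array(c['extrinsics']) if 'extrinsics' in c else T@np.array(c['hand_eye'])
    f=im.shape[0]/2/np.tan(np.radians(c['vertical_fov'])/2)
    return im,dict(E=E,f=f,cx=c['cx'],cy=c['cy'],k1=c['k1'])
def ray(c,u,v):
    K=np.array([[c['f'],0,c['cx']],[0,c['f'],c['cy']],[0,0,1]])
    d=np.array([(u-c['cx'])/c['f'],(v-c['cy'])/c['f']]); p=d.copy()
    for _ in range(30): p=d/(1+c['k1']*(p@p))
    w=c['E'][:3,:3]@np.array([p[0],p[1],1]); return c['E'][:3,3],w/np.linalg.norm(w)
def plane(c,u,v,z):
    o,d=ray(c,u,v); return o+d*(z-o[2])/d[2]
def tri(*rs):
    A=np.zeros((3,3));b=np.zeros(3)
    for o,d in rs:
        P=np.eye(3)-np.outer(d,d);A+=P;b+=P@o
    x=np.linalg.solve(A,b); return x,[np.linalg.norm((np.eye(3)-np.outer(d,d))@(x-o)) for o,d in rs]
def proj(c,X):
    p=np.linalg.inv(c['E'])@np.append(X,1); q=p[:2]/p[2]; q=q*(1+c['k1']*(q@q)); return q*c['f']+[c['cx'],c['cy']]
def save(n,im): cv2.imwrite('pics/'+n,cv2.cvtColor(im,cv2.COLOR_RGB2BGR))
E
python3 - <<'E'
from h import *
import pickle
print(state()); print(arm.tcp_to_grasp)
d={}
for n in('scene','top','wrist'):
    im,c=cam(n); d[n]=(im,c); print(n,c['f'],c['k1'],c['E'][:3].round(3).tolist())
pickle.dump(d,open('d0.pkl','wb'))
save('a_top.png',d['top'][0]);save('a_scene.png',d['scene'][0]);save('a_wrist.png',d['wrist'][0])
E
```

```text
{'time': 0.0, 'joints': array([ 1.28040906e+00,  4.80845427e-01,  1.59682733e+00, -2.00927274e-05,
        1.06507613e+00, -4.65857852e-02]), 'dq': array([-0.00092348,  0.00062346,  0.00151534,  0.00150254,  0.00116889,
       -0.00052496]), 'tau': array([ 1.04338193e-03, -9.50635600e+01, -4.30175793e+01,  7.03426463e-05,
        1.21317903e-02,  1.84919242e-05]), 'position': array([0.15677444, 0.63042107, 0.23068091]), 'tool_rot': array([-3.14043686e+00, -3.62969728e-05,  2.89780089e+00]), 'force': array([-0.22366718, -0.42289871, -0.5722625 ]), 'moment': array([ 0.0147884 , -0.02729223, -0.05733008]), 'gripper_force': 0.0, 'width': 1.0042611300246835}
0.0187
scene 485.59975643768723 0.03485454151709883 [[0.904, -0.178, 0.388, 0.106], [-0.427, -0.381, 0.82, -0.803], [0.002, -0.907, -0.421, 0.513]]
top 377.02140358638025 -0.09127265492584721 [[-0.001, -0.988, 0.156, 0.366], [-1.0, -0.003, -0.026, 0.069], [0.026, -0.156, -0.987, 1.016]]
wrist 309.10616061169577 -0.03408277511152095 [[0.24, 0.918, 0.315, 0.077], [0.971, -0.227, -0.08, 0.651], [-0.002, 0.325, -0.946, 0.373]]
```

View pics/a_top.png

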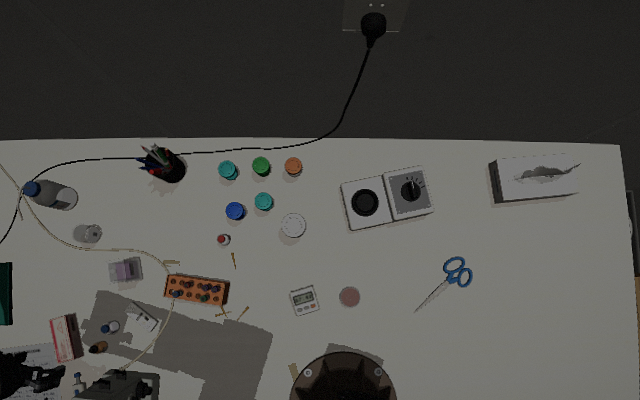

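View pics/a_scene.png

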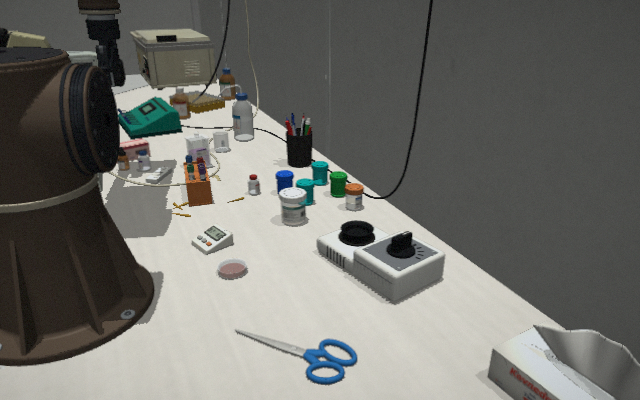

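The scene has these jar-like things, by top-view pixel:
- orange lid at (293,166), also at scene (355,190)
- green at (261,166)
- turquoise at (228,170) and (263,202)
- blue at (235,211)
- large white lid at (294,225)

The red-topped dropper is at (223,240). The mixer's cup is at (364,202) and its dial at (411,190). Only the orange-lidded jar fits "smallest, orange-brown lid". I'll measure it and confirm with an enlarged crop.

```bash
python3 - <<'E'
from h import *
import pickle
d=pickle.load(open('d0.pkl','rb'))
def blob(n,lo,hi,box):
    im,c=d[n];x0,y0,x1,y1=box
    m=cv2.inRange(cv2.cvtColor(im,cv2.COLOR_RGB2HSV),lo,hi);k=np.zeros_like(m);k[y0:y1,x0:x1]=m[y0:y1,x0:x1]
    nn,l,st,ce=cv2.connectedComponentsWithStats(k); i=1+np.argmax(st[1:,4]); return st[i],ce[i]
for n,b in(('top',(275,150,312,185)),('scene',(335,175,375,215))): print(n,blob(n,(4,110,60),(20,255,255),b))
st,ct=blob('top',(4,110,60),(20,255,255),(275,150,312,185))
ct_=d['top'][1]
print('jar',plane(ct_,*ct,.056))
for nm,uv,z in(('cup',(364.5,202),.057),('dial',(411,190),.09),('large',(294,225),.072),('green',(261,165),.056),('drop',(223,240),.05),('turq2',(263,202),.056),('cable',(293,147),0)): print(nm,plane(ct_,*uv,z).round(3))
a=cv2.resize(d['top'][0][130:250,200:440],None,fx=3.2,fy=3.2,interpolation=3)[:, :780]
b=cv2.resize(d['scene'][0][150:310,240:460],None,fx=3.4,fy=3.4,interpolation=3)
save('b1.png',a); save('b2.png',b[:600])
E
```

```text
top (array([285, 158,  17,  16, 212], dtype=int32), array([292.8490566 , 165.29716981]))
scene (array([345, 183,  18,  12, 183], dtype=int32), array([353.57377049, 188.69945355]))
jar [0.61909861 0.13073057 0.056     ]
cup [ 0.522 -0.056  0.057]
dial [ 0.548 -0.17   0.09 ]
large [0.461 0.125 0.072]
green [0.62  0.214 0.056]
drop [0.424 0.307 0.05 ]
turq2 [0.522 0.206 0.056]
cable [0.687 0.135 0.   ]
```

View pics/b1.png

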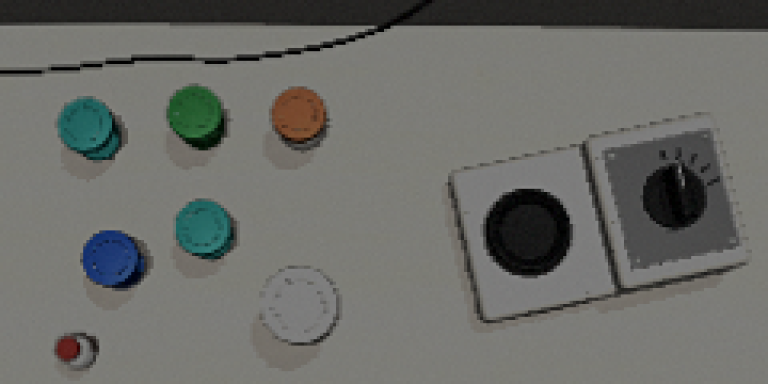

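View pics/b2.png

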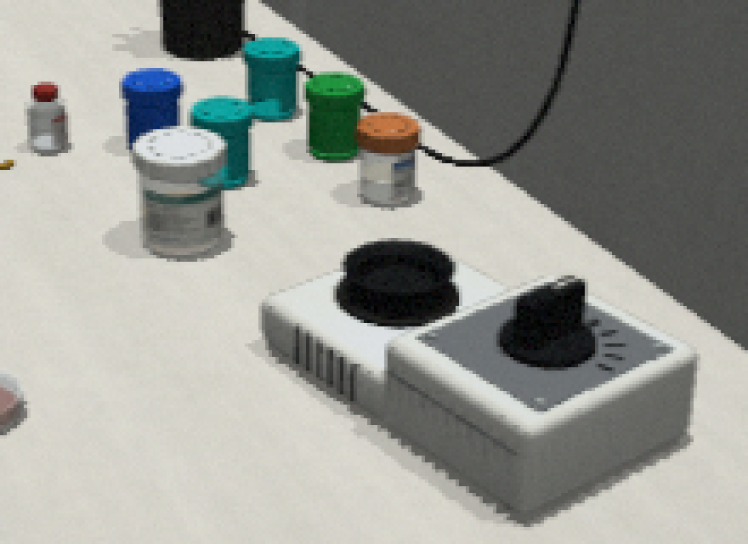

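The crop confirms it: the orange-brown lidded jar with a clear body is at (298,113) in the first crop, with no other orange jar near. The cup is at (528,232), the dial at (678,193), and the mixer is turned about 0.22 rad. Next I'll go above the jar with the fingers closing along world x.

```bash
cat >> h.py <<'E'
def goto(p,yaw):
    T=toolT(); R1=R.from_euler('xyz',[np.pi,0,yaw]).as_matrix()
    s=T[:3,:3].T@(np.array(p)-T[:3,3])/.25; r=R.from_matrix(T[:3,:3].T@R1).as_rotvec()/(2*np.pi)
    print('shift',s.round(4),'rot',r.round(4))
E
python3 -c "
from h import *
goto([.619,.131,.2],1.571)"
```

```text
shift [-2.2764 -1.4924  0.1246] rot [-1.000e-04  1.000e-04  2.112e-01]
```

>>> {"fn": "move_arm", "kwargs": {
  "moves": [
    {"dx": -0.2,"dy": -0.13},
    {"dx": -0.4,"dy": -0.26},
    {"dx": -0.6,"dy": -0.39},
    {"dx": -0.8,"dy": -0.52},
    {"dx": -1,"dy": -0.65},
    {"dx": -1,"dy": -0.65}
  ]
}}

```text
invalid input at $.moves[0]: expected keys dx, dy, dz, rx, ry, rz, gripper
```

>>> {"fn": "move_arm", "kwargs": {
  "moves": [
    {"dx": -0.2,"dy": -0.13},
    {"dx": -0.4,"dy": -0.26},
    {"dx": -0.6,"dy": -0.39},
    {"dx": -0.8,"dy": -0.52},
    {"dx": -1,"dy": -0.65},
    {"dx": -1,"dy": -0.65}
  ]
}}

```text
invalid input at $.moves[0]: expected keys dx, dy, dz, rx, ry, rz, gripper
```

>>> {"fn": "move_arm", "kwargs": {
  "moves": [
    {"dx": -0.14,"dy": -0.1,"dz": 0.06,"rz": 0.024},
    {"dx": -0.28,"dy": -0.19,"dz": 0.125,"rz": 0.047},
    {"dx": -0.28,"dy": -0.19,"dz": 0.125,"rz": 0.07},
    {"dx": -0.28,"dy": -0.19,"dz": 0.125,"rz": 0.094},
    {"dx": -0.28,"dy": -0.19,"dz": 0.125,"rz": 0.117},
    {"dx": -0.28,"dy": -0.19,"dz": 0.125,"rz": 0.14},
    {"dx": -0.28,"dy": -0.19,"dz": 0.125,"rz": 0.164},
    {"dx": -0.28,"dy": -0.19,"dz": 0.125,"rz": 0.187},
    {"dx": -0.28,"dy": -0.19,"dz": 0.125,"rz": 0.2112},
    {"dx": -0.28,"dy": -0.19,"dz": 0.125,"rz": 0.2112}
  ]
}}

```text
invalid input at $.moves[0]: expected keys dx, dy, dz, rx, ry, rz, gripper
```

```bash
python3 - <<'E'
from h import *
import pickle
s=state();print(s['time'],s['position'],s['tool_rot'],s['joints'])
im,c=cam('wrist'); save('c.png',im); pickle.dump((im,c),open('d1.pkl','wb'))
m=cv2.inRange(cv2.cvtColor(im,cv2.COLOR_RGB2HSV),(4,100,60),(20,255,255))
nn,l,st,ce=cv2.connectedComponentsWithStats(m)
for i in range(1,nn):
    if st[i,4]>100: print(st[i],ce[i],plane(c,*ce[i],.056))
E
```

```text
0.15 [0.15680012 0.6304809  0.23083085] [-3.14068261e+00 -5.46003552e-05  2.89777984e+00] [ 1.28038052e+00  4.80668813e-01  1.59673258e+00  1.38832252e-05
  1.06510286e+00 -4.66097415e-02]
[312 147  23  18 202] [323.32178218 153.03465347] [0.13423996 0.63795682 0.056     ]
[  98  270   93   58 2167] [143.68389479 302.55514536] [0.2620742 0.3753132 0.056    ]
```

View pics/c.png

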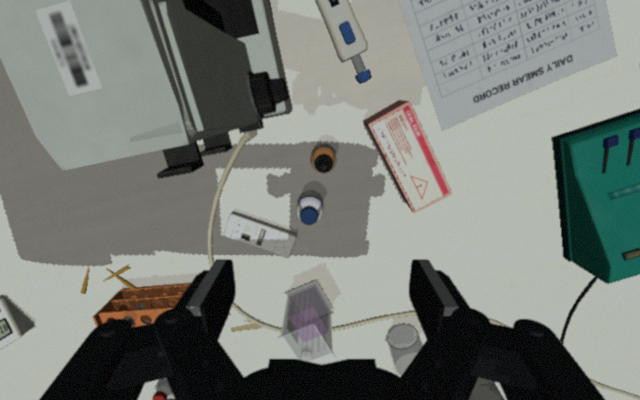

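That picture is still the start view (bench clutter, no jar), because the moves were refused: every row needs all the keys. I'll send them again with all the keys.

>>> {"fn": "move_arm", "kwargs": {
  "moves": [
    {"dx": -0.5,"dy": -0.325,"dz": 0,"rx": 0,"ry": 0,"rz": 0,"gripper": 1},
    {"dx": -1,"dy": -0.65,"dz": 0,"rx": 0,"ry": 0,"rz": 0,"gripper": 1},
    {"dx": -1,"dy": -0.65,"dz": 0,"rx": 0,"ry": 0,"rz": 0,"gripper": 1},
    {"dx": -1,"dy": -0.65,"dz": 0,"rx": 0,"ry": 0,"rz": 0,"gripper": 1},
    {"dx": -1,"dy": -0.65,"dz": 0,"rx": 0,"ry": 0,"rz": 0,"gripper": 1},
    {"dx": -1,"dy": -0.65,"dz": 0,"rx": 0,"ry": 0,"rz": 0,"gripper": 1},
    {"dx": -1,"dy": -0.65,"dz": 0,"rx": 0,"ry": 0,"rz": 0,"gripper": 1},
    {"dx": -1,"dy": -0.65,"dz": 0,"rx": 0,"ry": 0,"rz": 0,"gripper": 1}
  ]
}}

```text
time: 1.0
position: [0.361, 0.4119, 0.2313]
tool_rot: [3.142, -0.0, 2.895]
force: [-0.6, 0.9, 0.4]
width: 0.998
gripper_force: 0.0
```

>>> {"fn": "move_arm", "kwargs": {
  "moves": [
    {"dx": -1,"dy": -0.65,"dz": 0,"rx": 0,"ry": 0,"rz": 0,"gripper": 1},
    {"dx": -1,"dy": -0.65,"dz": 0,"rx": 0,"ry": 0,"rz": 0,"gripper": 1},
    {"dx": -1,"dy": -0.65,"dz": 0,"rx": 0,"ry": 0,"rz": 0,"gripper": 1},
    {"dx": -1,"dy": -0.65,"dz": 0,"rx": 0,"ry": 0,"rz": 0,"gripper": 1},
    {"dx": -1,"dy": -0.65,"dz": 0,"rx": 0,"ry": 0,"rz": 0,"gripper": 1},
    {"dx": -1,"dy": -0.65,"dz": 0,"rx": 0,"ry": 0,"rz": 0,"gripper": 1},
    {"dx": -1,"dy": -0.65,"dz": 0,"rx": 0,"ry": 0,"rz": 0,"gripper": 1},
    {"dx": -1,"dy": -0.65,"dz": 0,"rx": 0,"ry": 0,"rz": 0,"gripper": 1}
  ]
}}

```text
time: 1.8
position: [0.5637, 0.1951, 0.2309]
tool_rot: [3.142, -0.001, 2.897]
force: [-0.1, 0.4, -0.6]
width: 1.002
gripper_force: 0.0
```

>>> {"fn": "move_arm", "kwargs": {
  "moves": [
    {"dx": -0.28,"dy": -0.19,"dz": 0.125,"rx": 0,"ry": 0,"rz": 0.211,"gripper": 1},
    {"dx": -0.28,"dy": -0.19,"dz": 0.125,"rx": 0,"ry": 0,"rz": 0.211,"gripper": 1},
    {"dx": -0.28,"dy": -0.19,"dz": 0.125,"rx": 0,"ry": 0,"rz": 0.211,"gripper": 1},
    {"dx": -0.28,"dy": -0.19,"dz": 0.125,"rx": 0,"ry": 0,"rz": 0.211,"gripper": 1},
    {"dx": -0.28,"dy": -0.19,"dz": 0.125,"rx": 0,"ry": 0,"rz": 0.211,"gripper": 1},
    {"dx": -0.28,"dy": -0.19,"dz": 0.125,"rx": 0,"ry": 0,"rz": 0.211,"gripper": 1},
    {"dx": -0.28,"dy": -0.19,"dz": 0.125,"rx": 0,"ry": 0,"rz": 0.211,"gripper": 1},
    {"dx": -0.28,"dy": -0.19,"dz": 0.125,"rx": 0,"ry": 0,"rz": 0.211,"gripper": 1},
    {"dx": -0.28,"dy": -0.19,"dz": 0.125,"rx": 0,"ry": 0,"rz": 0.211,"gripper": 1},
    {"dx": -0.28,"dy": -0.19,"dz": 0.125,"rx": 0,"ry": 0,"rz": 0.211,"gripper": 1},
    {"dx": -0.28,"dy": -0.19,"dz": 0.125,"rx": 0,"ry": 0,"rz": 0.211,"gripper": 1},
    {"dx": -0.28,"dy": -0.19,"dz": 0.125,"rx": 0,"ry": 0,"rz": 0.211,"gripper": 1}
  ]
}}

```text
time: 3.0
position: [0.6197, 0.1327, 0.2]
tool_rot: [-3.141, -0.0, 1.576]
force: [-0.7, -0.1, -0.4]
width: 1.0
gripper_force: 0.0
```

```bash
python3 - <<'E'
from h import *
import pickle
s=state();print(s['time'],s['position'],s['tool_rot'],s['joints'])
im,c=cam('wrist'); save('c1.png',im); pickle.dump((im,c),open('d1.pkl','wb'))
m=cv2.inRange(cv2.cvtColor(im,cv2.COLOR_RGB2HSV),(4,100,60),(20,255,255))
nn,l,st,ce=cv2.connectedComponentsWithStats(m)
for i in range(1,nn):
    if st[i,4]>100: print(st[i],ce[i],plane(c,*ce[i],.056))
E
```

```text
3.0 [0.61973552 0.13267275 0.20004829] [-3.14145817e+00 -9.85036477e-05  1.57632526e+00] [1.62999998e-01 4.88565114e-01 1.66755462e+00 1.42005233e-04
 9.85590304e-01 1.57392612e-01]
[  0   0  23  11 187] [11.72727273  3.97860963] [0.35883537 0.2898974  0.056     ]
[ 55  13  42  14 126] [75.35714286 19.34126984] [0.41262386 0.27647608 0.056     ]
[ 302  162   45   45 1594] [324.2314931  183.98870765] [0.62337495 0.13317245 0.056     ]
```

View pics/c1.png

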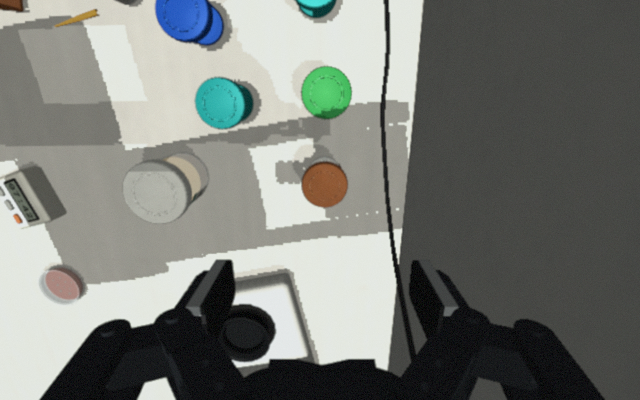

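The picture shows the brown-orange lid at (324,184) between the fingers, green at (326,92), the large jar at (157,190), and the cup at (246,332). The tool is already nearly centred over the jar. I'll check the height with two views.

```bash
python3 - <<'E'
from h import *
import pickle
d=pickle.load(open('d0.pkl','rb'));im,c=pickle.load(open('d1.pkl','rb'))
x,r=tri(ray(c,324.3,184.2),ray(d['top'][1],292.8,165.3));print(x,r)
x,r=tri(ray(c,324.3,184.2),ray(d['top'][1],292.8,165.3),ray(d['scene'][1],354,187.5));print(x,r)
# cup in wrist view: dark ellipse
m=(im.max(2)<45).astype(np.uint8);
q=plane(c,246,332,.057);print('cup',q, 'rimL',plane(c,217,332,.057),plane(c,275,332,.057))
T=toolT();print(T[:3,0],(c['E'][:3,3]-T[:3,3]))
goto([.622,.132,.1],1.571)
E
```

```text
[0.62262432 0.13083977 0.04627935] [np.float64(0.001148092869582388), np.float64(0.0011480928695825246)]
[0.62217333 0.13146717 0.05229648] [np.float64(0.0013697703781335615), np.float64(0.002066086129417429), np.float64(0.0009152472390407891)]
cup [ 0.53444553 -0.04520445  0.057     ] rimL [ 0.50060023 -0.04579125  0.057     ] [ 0.56809794 -0.04474232  0.057     ]
[-4.52054223e-03  9.99989781e-01  4.94274458e-05] [0.00050259 0.08410609 0.14241522]
shift [-0.0016  0.0087  0.4002] rot [-0.     -0.      0.0007]
```

The lid top triangulates to z ≈ 0.052, against 0.056 in the text, at (0.622, 0.132). I'll descend and grip the lid.

>>> {"fn": "move_arm", "kwargs": {
  "moves": [
    {"dx": 0,"dy": 0.009,"dz": 0.12,"rx": 0,"ry": 0,"rz": 0,"gripper": 0.65},
    {"dx": 0,"dy": 0.009,"dz": 0.26,"rx": 0,"ry": 0,"rz": 0,"gripper": 0.65},
    {"dx": 0,"dy": 0.009,"dz": 0.4,"rx": 0,"ry": 0,"rz": 0,"gripper": 0.65},
    {"dx": 0,"dy": 0.009,"dz": 0.5,"rx": 0,"ry": 0,"rz": 0,"gripper": 0.65},
    {"dx": 0,"dy": 0.009,"dz": 0.6,"rx": 0,"ry": 0,"rz": 0,"gripper": 0.65},
    {"dx": 0,"dy": 0.009,"dz": 0.688,"rx": 0,"ry": 0,"rz": 0,"gripper": 0.65},
    {"dx": 0,"dy": 0.009,"dz": 0.688,"rx": 0,"ry": 0,"rz": 0,"gripper": 0.65},
    {"dx": 0,"dy": 0.009,"dz": 0.688,"rx": 0,"ry": 0,"rz": 0,"gripper": 0.65},
    {"dx": 0,"dy": 0.009,"dz": 0.688,"rx": 0,"ry": 0,"rz": 0,"gripper": 0.3},
    {"dx": 0,"dy": 0.009,"dz": 0.688,"rx": 0,"ry": 0,"rz": 0,"gripper": 0.1},
    {"dx": 0,"dy": 0.009,"dz": 0.688,"rx": 0,"ry": 0,"rz": 0,"gripper": -0.2},
    {"dx": 0,"dy": 0.009,"dz": 0.688,"rx": 0,"ry": 0,"rz": 0,"gripper": -0.2},
    {"dx": 0,"dy": 0.009,"dz": 0.688,"rx": 0,"ry": 0,"rz": 0,"gripper": -0.2},
    {"dx": 0,"dy": 0.009,"dz": 0.688,"rx": 0,"ry": 0,"rz": 0,"gripper": -0.2}
  ],
  "squeeze": 25
}}

```text
time: 4.45
position: [0.6231, 0.1319, 0.0295]
tool_rot: [3.14, -0.0, 1.572]
force: [-1.4, -0.5, 8.4]
width: 0.526
gripper_force: 24.4
```

Gripped at about 45 mm. I'll lift and move to where the wrist camera can see the cup.

>>> {"fn": "move_arm", "kwargs": {
  "moves": [
    {"dx": 0,"dy": 0,"dz": -0.05,"rx": 0,"ry": 0,"rz": 0,"gripper": -0.2},
    {"dx": 0,"dy": 0,"dz": -0.15,"rx": 0,"ry": 0,"rz": 0,"gripper": -0.2},
    {"dx": 0,"dy": 0,"dz": -0.3,"rx": 0,"ry": 0,"rz": 0,"gripper": -0.2},
    {"dx": 0,"dy": 0,"dz": -0.45,"rx": 0,"ry": 0,"rz": 0,"gripper": -0.2},
    {"dx": 0,"dy": 0,"dz": -0.6,"rx": 0,"ry": 0,"rz": 0,"gripper": -0.2},
    {"dx": -0.1,"dy": -0.03,"dz": -0.7,"rx": 0,"ry": 0,"rz": 0,"gripper": -0.2},
    {"dx": -0.22,"dy": -0.07,"dz": -0.76,"rx": 0,"ry": 0,"rz": 0,"gripper": -0.2},
    {"dx": -0.36,"dy": -0.11,"dz": -0.76,"rx": 0,"ry": 0,"rz": 0,"gripper": -0.2},
    {"dx": -0.5,"dy": -0.15,"dz": -0.76,"rx": 0,"ry": 0,"rz": 0,"gripper": -0.2},
    {"dx": -0.62,"dy": -0.19,"dz": -0.76,"rx": 0,"ry": 0,"rz": 0,"gripper": -0.2},
    {"dx": -0.7,"dy": -0.21,"dz": -0.76,"rx": 0,"ry": 0,"rz": 0,"gripper": -0.2},
    {"dx": -0.7,"dy": -0.21,"dz": -0.76,"rx": 0,"ry": 0,"rz": 0,"gripper": -0.2}
  ]
}}

```text
time: 5.65
position: [0.5695, -0.0456, 0.2194]
tool_rot: [3.141, 0.001, 1.57]
force: [-0.5, 1.1, 0.2]
width: 0.527
gripper_force: 25.8
```

>>> {"fn": "move_arm", "kwargs": {
  "moves": [
    {"dx": -0.1,"dy": -0.03,"dz": 0,"rx": 0,"ry": 0,"rz": 0,"gripper": -0.2},
    {"dx": -0.22,"dy": -0.07,"dz": 0,"rx": 0,"ry": 0,"rz": 0,"gripper": -0.2},
    {"dx": -0.36,"dy": -0.11,"dz": 0,"rx": 0,"ry": 0,"rz": 0,"gripper": -0.2},
    {"dx": -0.46,"dy": -0.15,"dz": 0,"rx": 0,"ry": 0,"rz": 0,"gripper": -0.2},
    {"dx": -0.51,"dy": -0.16,"dz": 0,"rx": 0,"ry": 0,"rz": 0,"gripper": -0.2},
    {"dx": -0.51,"dy": -0.16,"dz": 0,"rx": 0,"ry": 0,"rz": 0,"gripper": -0.2},
    {"dx": -0.51,"dy": -0.16,"dz": 0,"rx": 0,"ry": 0,"rz": 0,"gripper": -0.2},
    {"dx": -0.51,"dy": -0.16,"dz": 0,"rx": 0,"ry": 0,"rz": 0,"gripper": -0.2}
  ]
}}

```text
time: 6.45
position: [0.5307, -0.1699, 0.2182]
tool_rot: [3.141, -0.0, 1.573]
force: [0.7, 0.8, -0.8]
width: 0.53
gripper_force: 25.8
```

```bash
python3 - <<'E'
from h import *
import pickle
s=state();print(s['time'],s['position'],s['tool_rot'],s['width'],s['gripper_force'],s['joints'])
im,c=cam('wrist'); save('e1.png',im); pickle.dump((im,c),open('d2.pkl','wb'))
E
```

```text
6.45 [ 0.53066644 -0.16988046  0.21823195] [ 3.14136402e+00 -1.51684554e-04  1.57291013e+00] 0.5299924488700757 25.788145065307617 [-3.64373517e-01  3.65376172e-01  1.82601115e+00  2.74808028e-04
  9.50046251e-01 -3.66647131e-01]
```

View pics/e1.png

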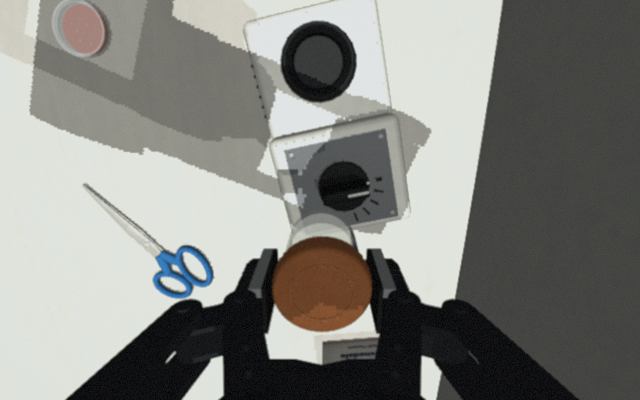

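The picture shows the jar held straight, with its lid at (322,284), the cup at (319,61), and the dial at (345,186) with its line pointing right (+x). I'll fit the cup, the dial and the held lid.

```bash
python3 - <<'E'
from h import *
import pickle
d=pickle.load(open('d0.pkl','rb'));im,c=pickle.load(open('d2.pkl','rb'))
def dark(im,box,t):
    x0,y0,x1,y1=box; k=np.zeros(im.shape[:2],np.uint8); k[y0:y1,x0:x1]=(im[y0:y1,x0:x1].max(2)<t)*255
    cs,_=cv2.findContours(k,cv2.RETR_EXTERNAL,cv2.CHAIN_APPROX_NONE); q=cv2.convexHull(max(cs,key=cv2.contourArea)); e=cv2.fitEllipse(q); return e
P={}
for n,(I,C),bx in(('wrist',(im,c),dict(cup=(270,10,370,110),dial=(312,155,385,215))),('top',d['top'],dict(cup=(346,185,384,220),dial=(399,175,426,204)))):
    for k,b in bx.items():
        for t in (50,70):
            e=dark(I,b,t); print(n,k,t,np.round(e,1).tolist() if 0 else e)
        P[n,k]=(C,e[0])
for k,z in(('cup',.055),('dial',.066)):
    x,r=tri(ray(P['wrist',k][0],*P['wrist',k][1]),ray(P['top',k][0],*P['top',k][1])); print(k,'tri',x,r)
    for n in('wrist','top'): print(k,n,plane(P[n,k][0],*P[n,k][1],z))
m=cv2.inRange(cv2.cvtColor(im,cv2.COLOR_RGB2HSV),(4,100,40),(20,255,255)); m[:230]=0
cs,_=cv2.findContours(m,cv2.RETR_EXTERNAL,cv2.CHAIN_APPROX_NONE);q=max(cs,key=cv2.contourArea);print('lid',cv2.fitEllipse(cv2.convexHull(q)),cv2.boundingRect(q))
T=toolT()
for h in(.026,.028): print('lid pt',plane(c,*cv2.fitEllipse(cv2.convexHull(q))[0],T[2,3]+h)-T[:3,3])
# console plate edges
g=cv2.cvtColor(im,cv2.COLOR_RGB2GRAY)
E
```

```text
wrist cup 50 ((318.15533447265625, 61.405033111572266), (73.47159576416016, 78.99911499023438), 1.7362107038497925)
wrist cup 70 ((318.0760192871094, 61.425960540771484), (74.16092681884766, 79.88207244873047), 0.20643022656440735)
wrist dial 50 ((343.3603210449219, 186.07052612304688), (49.32473373413086, 52.06644058227539), 79.3088150024414)
wrist dial 70 ((342.8279113769531, 185.9793701171875), (50.513729095458984, 54.24983596801758), 87.51460266113281)
top cup 50 ((364.5152282714844, 202.21829223632812), (26.486207962036133, 27.25914192199707), 177.26365661621094)
top cup 70 ((364.561767578125, 202.20193481445312), (27.07308006286621, 27.665563583374023), 169.6672821044922)
top dial 50 ((411.9989929199219, 190.32833862304688), (19.769779205322266, 25.090648651123047), 67.31851959228516)
top dial 70 ((411.9227294921875, 188.82711791992188), (21.757823944091797, 26.930673599243164), 31.96263885498047)
cup tri [ 0.52675475 -0.05769235  0.03403233] [np.float64(0.0016679094122819546), np.float64(0.0016679094122818874)]
cup wrist [ 0.52828718 -0.05854786  0.055     ]
cup top [ 0.52203344 -0.0559713   0.055     ]
dial tri [ 0.55297359 -0.17349238  0.07604783] [np.float64(0.0026986140268491403), np.float64(0.0026986140268491373)]
dial wrist [ 0.55293867 -0.1737661   0.066     ]
dial top [ 0.55584354 -0.17880678  0.066     ]
lid ((321.621337890625, 284.084716796875), (93.29106140136719, 101.19092559814453), 88.73992919921875) (272, 238, 101, 93)
lid pt [0.0011803  0.00396424 0.026     ]
lid pt [0.00117562 0.00533476 0.028     ]
```

>>> {"fn": "move_arm", "kwargs": {
  "moves": [
    {"dx": 0.12,"dy": -0.015,"dz": 0.03,"rx": 0,"ry": 0,"rz": 0,"gripper": -0.2},
    {"dx": 0.28,"dy": -0.015,"dz": 0.07,"rx": 0,"ry": 0,"rz": 0,"gripper": -0.2},
    {"dx": 0.4,"dy": -0.015,"dz": 0.07,"rx": 0,"ry": 0,"rz": 0,"gripper": -0.2},
    {"dx": 0.45,"dy": -0.015,"dz": 0.07,"rx": 0,"ry": 0,"rz": 0,"gripper": -0.2},
    {"dx": 0.45,"dy": -0.015,"dz": 0.07,"rx": 0,"ry": 0,"rz": 0,"gripper": -0.2},
    {"dx": 0.45,"dy": -0.015,"dz": 0.07,"rx": 0,"ry": 0,"rz": 0,"gripper": -0.2}
  ]
}}

```text
time: 7.1
position: [0.5267, -0.0584, 0.2007]
tool_rot: [3.141, 0.0, 1.573]
force: [-0.6, -0.1, -0.5]
width: 0.528
gripper_force: 25.8
```

```bash
python3 - <<'E'
from h import *
import pickle
d=pickle.load(open('d2.pkl','rb'))
s=state();print(s['time'],s['position'],s['tool_rot'])
im,c=cam('wrist'); save('f1.png',im); pickle.dump((im,c),open('d3.pkl','wb'))
T=toolT()
k=np.zeros(im.shape[:2],np.uint8); k[130:230,250:400]=(im[130:230,250:400].max(2)<60)*255
cs,_=cv2.findContours(k,cv2.RETR_EXTERNAL,cv2.CHAIN_APPROX_NONE);q=max(cs,key=cv2.contourArea);print(cv2.boundingRect(q),cv2.fitEllipse(cv2.convexHull(q)))
# lid geometry: predicted bbox of top+bottom lid circle for y offsets, z offsets
th=np.linspace(0,2*np.pi,60)
def bb(ctr,r,z): return np.array([proj(c,[ctr[0]+r*np.cos(a),ctr[1]+r*np.sin(a),z]) for a in th])
for oy in(-.004,0,.004):
  p=bb(T[:2,3]+[0,oy],.023,T[2,3]+.027);print(oy,'top',p.min(0).round(),p.max(0).round(),end=' ')
  p=bb(T[:2,3]+[0,oy],.023,T[2,3]+.013);print('bot',p.min(0).round(),p.max(0).round())
m=cv2.inRange(cv2.cvtColor(im,cv2.COLOR_RGB2HSV),(4,100,40),(20,255,255)); m[:230]=0
cs,_=cv2.findContours(m,cv2.RETR_EXTERNAL,cv2.CHAIN_APPROX_NONE);print('lid',cv2.boundingRect(max(cs,key=cv2.contourArea)))
for cx,cy in((.527,-.058),(.522,-.056)):
  p=bb([cx,cy],.034,.057);print('cup pred',cx,cy,p.min(0).round(),p.max(0).round())
E
```

```text
7.1 [ 0.52671954 -0.05841002  0.20073889] [3.14113685e+00 3.12637853e-04 1.57328955e+00]
(287, 144, 70, 70) ((322.02398681640625, 178.8941650390625), (69.79588317871094, 71.0514144897461), 173.92324829101562)
-0.004 top [268. 256.] [370. 342.] bot [272. 241.] [366. 321.]
0 top [267. 248.] [371. 335.] bot [272. 233.] [367. 315.]
0.004 top [267. 239.] [371. 328.] bot [271. 225.] [367. 309.]
lid (272, 237, 101, 94)
cup pred 0.527 -0.058 [285. 149.] [356. 217.]
cup pred 0.522 -0.056 [280. 147.] [351. 215.]
```

View pics/f1.png

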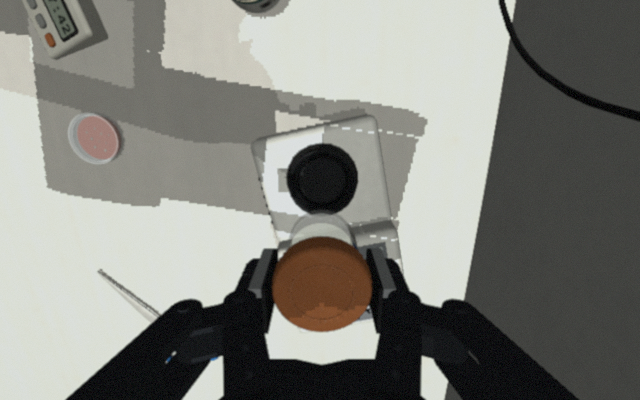

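The cup is at (322,179) and the held lid centre at (322,284). By the same camera they're aligned in x, and the jar needs about +2 mm in y. I'll lower it in stages and watch the force.

>>> {"fn": "move_arm", "kwargs": {
  "moves": [
    {"dx": 0.009,"dy": 0,"dz": 0.1,"rx": 0,"ry": 0,"rz": 0,"gripper": -0.2},
    {"dx": 0.009,"dy": 0,"dz": 0.22,"rx": 0,"ry": 0,"rz": 0,"gripper": -0.2},
    {"dx": 0.009,"dy": 0,"dz": 0.32,"rx": 0,"ry": 0,"rz": 0,"gripper": -0.2},
    {"dx": 0.009,"dy": 0,"dz": 0.39,"rx": 0,"ry": 0,"rz": 0,"gripper": -0.2},
    {"dx": 0.009,"dy": 0,"dz": 0.43,"rx": 0,"ry": 0,"rz": 0,"gripper": -0.2},
    {"dx": 0.009,"dy": 0,"dz": 0.45,"rx": 0,"ry": 0,"rz": 0,"gripper": -0.2},
    {"dx": 0.009,"dy": 0,"dz": 0.465,"rx": 0,"ry": 0,"rz": 0,"gripper": -0.2},
    {"dx": 0.009,"dy": 0,"dz": 0.48,"rx": 0,"ry": 0,"rz": 0,"gripper": -0.2},
    {"dx": 0.009,"dy": 0,"dz": 0.49,"rx": 0,"ry": 0,"rz": 0,"gripper": -0.2},
    {"dx": 0.009,"dy": 0,"dz": 0.49,"rx": 0,"ry": 0,"rz": 0,"gripper": -0.2}
  ]
}}

```text
time: 8.15
position: [0.5264, -0.0562, 0.0782]
tool_rot: [3.141, 0.0, 1.572]
force: [-0.4, -0.1, -0.4]
width: 0.524
gripper_force: 25.8
```

>>> {"fn": "move_arm", "kwargs": {
  "moves": [
    {"dx": 0,"dy": 0,"dz": 0.01,"rx": 0,"ry": 0,"rz": 0,"gripper": -0.2},
    {"dx": 0,"dy": 0,"dz": 0.018,"rx": 0,"ry": 0,"rz": 0,"gripper": -0.2},
    {"dx": 0,"dy": 0,"dz": 0.024,"rx": 0,"ry": 0,"rz": 0,"gripper": -0.2},
    {"dx": 0,"dy": 0,"dz": 0.024,"rx": 0,"ry": 0,"rz": 0,"gripper": -0.2}
  ]
}}

```text
time: 8.55
position: [0.5264, -0.0562, 0.0725]
tool_rot: [3.141, 0.0, 1.572]
force: [-2.3, 1.2, 10.2]
width: 0.529
gripper_force: 26.5
```

It touches the floor at the expected height, with 10 N upward. I'll let go and rise.

>>> {"fn": "move_arm", "kwargs": {
  "moves": [
    {"dx": 0,"dy": 0,"dz": 0.022,"rx": 0,"ry": 0,"rz": 0,"gripper": 0.15},
    {"dx": 0,"dy": 0,"dz": 0.022,"rx": 0,"ry": 0,"rz": 0,"gripper": 0.3},
    {"dx": 0,"dy": 0,"dz": 0.022,"rx": 0,"ry": 0,"rz": 0,"gripper": 0.5},
    {"dx": 0,"dy": 0,"dz": 0.022,"rx": 0,"ry": 0,"rz": 0,"gripper": 0.65},
    {"dx": 0,"dy": 0,"dz": 0.022,"rx": 0,"ry": 0,"rz": 0,"gripper": 0.65},
    {"dx": 0,"dy": 0,"dz": 0.022,"rx": 0,"ry": 0,"rz": 0,"gripper": 0.65},
    {"dx": 0,"dy": 0,"dz": -0.03,"rx": 0,"ry": 0,"rz": 0,"gripper": 0.65},
    {"dx": 0,"dy": 0,"dz": -0.12,"rx": 0,"ry": 0,"rz": 0,"gripper": 0.65},
    {"dx": 0,"dy": 0,"dz": -0.26,"rx": 0,"ry": 0,"rz": 0,"gripper": 0.65},
    {"dx": 0,"dy": 0,"dz": -0.4,"rx": 0,"ry": 0,"rz": 0,"gripper": 0.65},
    {"dx": -0.1,"dy": 0,"dz": -0.5,"rx": 0,"ry": 0,"rz": 0,"gripper": 0.65},
    {"dx": -0.24,"dy": 0.04,"dz": -0.5,"rx": 0,"ry": 0,"rz": 0,"gripper": 0.65},
    {"dx": -0.38,"dy": 0.1,"dz": -0.5,"rx": 0,"ry": 0,"rz": 0,"gripper": 0.65},
    {"dx": -0.46,"dy": 0.1,"dz": -0.5,"rx": 0,"ry": 0,"rz": 0,"gripper": 0.65},
    {"dx": -0.46,"dy": 0.1,"dz": -0.5,"rx": 0,"ry": 0,"rz": 0,"gripper": 0.65},
    {"dx": -0.46,"dy": 0.1,"dz": -0.5,"rx": 0,"ry": 0,"rz": 0,"gripper": 0.65}
  ]
}}

```text
time: 10.15
position: [0.5512, -0.1711, 0.1976]
tool_rot: [3.142, -0.0, 1.571]
force: [-0.1, -0.3, -0.6]
width: 0.823
gripper_force: 0.0
```

```bash
python3 - <<'E'
from h import *
import pickle
s=state();print(s['time'],s['position'],s['tool_rot'])
im,c=cam('wrist'); pickle.dump((im,c),open('d4.pkl','wb'))
sc,cs_=cam('scene'); pickle.dump((sc,cs_),open('d4s.pkl','wb'))
a=cv2.resize(im,(640,400)); b=cv2.resize(sc[150:310,240:460],None,fx=2,fy=2)[:200]
b=cv2.resize(sc[170:290,300:460],None,fx=1.65,fy=1.65,interpolation=3)
cv=np.zeros((600,640,3),np.uint8); cv[:400]=im; cv[400:400+b.shape[0],:b.shape[1]]=b
z=cv2.resize(im[130:230,270:400],None,fx=2,fy=2,interpolation=3); cv[400:600,300:560]=z
save('g1.png',cv)
E
```

```text
10.15 [ 0.55117936 -0.17112793  0.1976172 ] [ 3.14152614e+00 -1.83855806e-04  1.57098052e+00]
```

View pics/g1.png

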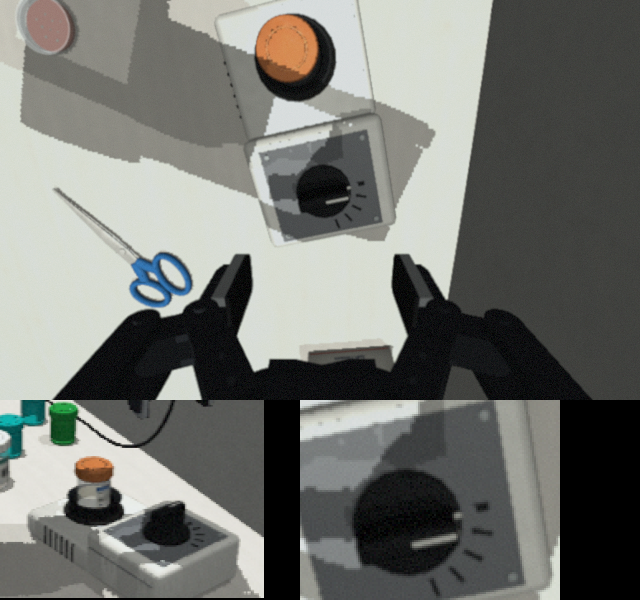

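The jar is seated upright and free, seen in both wrist (287,47) and scene views. The dial is at wrist (323,190), with its white line parallel to the mixer's x axis, so it's at rest. I'll turn the fingers across the wing and come lower for a close look.

>>> {"fn": "move_arm", "kwargs": {
  "moves": [
    {"dx": 0,"dy": 0,"dz": 0,"rx": 0,"ry": 0,"rz": -0.283,"gripper": 0.2},
    {"dx": 0,"dy": 0,"dz": 0,"rx": 0,"ry": 0,"rz": -0.283,"gripper": -0.06},
    {"dx": 0,"dy": 0,"dz": 0,"rx": 0,"ry": 0,"rz": -0.283,"gripper": -0.06},
    {"dx": 0,"dy": 0,"dz": 0,"rx": 0,"ry": 0,"rz": -0.283,"gripper": -0.06},
    {"dx": 0,"dy": 0,"dz": 0,"rx": 0,"ry": 0,"rz": -0.283,"gripper": -0.06},
    {"dx": 0,"dy": 0,"dz": 0,"rx": 0,"ry": 0,"rz": -0.283,"gripper": -0.06},
    {"dx": 0,"dy": 0,"dz": 0,"rx": 0,"ry": 0,"rz": -0.283,"gripper": -0.06},
    {"dx": 0,"dy": 0,"dz": 0,"rx": 0,"ry": 0,"rz": -0.283,"gripper": -0.06},
    {"dx": 0,"dy": 0,"dz": 0,"rx": 0,"ry": 0,"rz": -0.283,"gripper": -0.06},
    {"dx": 0,"dy": 0,"dz": 0.06,"rx": 0,"ry": 0,"rz": -0.283,"gripper": -0.06},
    {"dx": 0,"dy": 0,"dz": 0.12,"rx": 0,"ry": 0,"rz": -0.283,"gripper": -0.06},
    {"dx": 0,"dy": 0,"dz": 0.19,"rx": 0,"ry": 0,"rz": -0.283,"gripper": -0.06},
    {"dx": 0,"dy": 0,"dz": 0.19,"rx": 0,"ry": 0,"rz": -0.283,"gripper": -0.06},
    {"dx": 0,"dy": 0,"dz": 0.19,"rx": 0,"ry": 0,"rz": -0.283,"gripper": -0.06},
    {"dx": 0,"dy": 0,"dz": 0.19,"rx": 0,"ry": 0,"rz": -0.283,"gripper": -0.06}
  ]
}}

```text
time: 11.75
position: [0.552, -0.1709, 0.1505]
tool_rot: [-3.141, 0.001, -2.936]
force: [-1.0, 0.6, 0.6]
width: 0.474
gripper_force: 0.0
```

```bash
python3 - <<'E'
from h import *
import pickle
s=state();print(s['time'],s['position'],s['tool_rot'],s['width'],s['joints'])
im,c=cam('wrist'); pickle.dump((im,c),open('d5.pkl','wb'))
T=toolT()
# predicted skirt circle and wing corners for dial at TCP xy
print('tool axis at z=.094,.066',proj(c,[*T[:2,3],.094]),proj(c,[*T[:2,3],.066]))
save('i1.png',cv2.resize(im[100:400,160:480],(800,750))[:600])
E
```

```text
11.75 [ 0.55197389 -0.17089468  0.15051985] [-3.14100920e+00  9.33842446e-04 -2.93570431e+00] 0.47373076056524244 [-3.52708904e-01  4.74228083e-01  1.84447219e+00  2.28732659e-07
  8.21791254e-01 -2.12939346e+00]
tool axis at z=.094,.066 [321.64880121 218.19370853] [321.70848707 204.40446892]
```

View pics/i1.png

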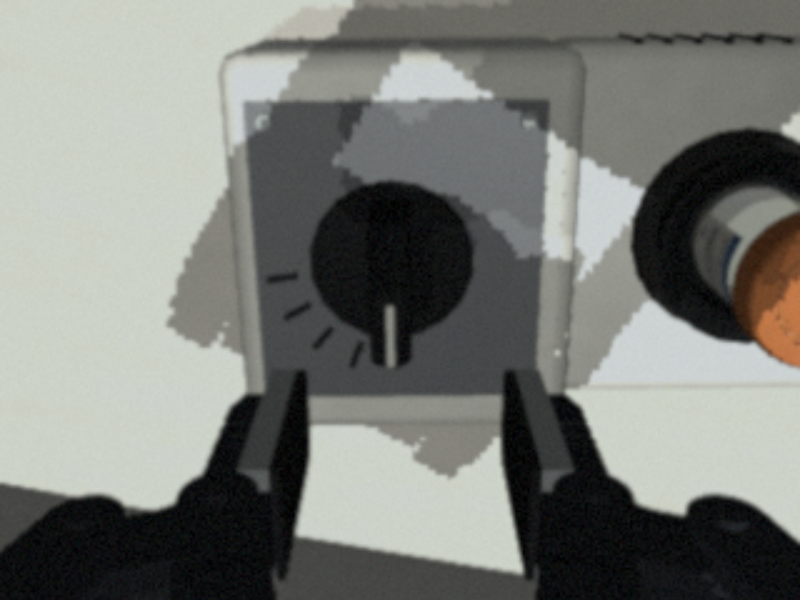

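The wing points straight down the image at u≈316, with the skirt centre at about (317,203). The finger centre plane is at u≈322, so the tool needs about 4 mm toward the mixer's −y; the yaw is aligned. I'll descend, then close.

>>> {"fn": "move_arm", "kwargs": {
  "moves": [
    {"dx": 0.004,"dy": -0.016,"dz": 0.06,"rx": 0,"ry": 0,"rz": 0,"gripper": -0.06},
    {"dx": 0.004,"dy": -0.016,"dz": 0.14,"rx": 0,"ry": 0,"rz": 0,"gripper": -0.06},
    {"dx": 0.004,"dy": -0.016,"dz": 0.2,"rx": 0,"ry": 0,"rz": 0,"gripper": -0.06},
    {"dx": 0.004,"dy": -0.016,"dz": 0.25,"rx": 0,"ry": 0,"rz": 0,"gripper": -0.06},
    {"dx": 0.004,"dy": -0.016,"dz": 0.29,"rx": 0,"ry": 0,"rz": 0,"gripper": -0.06},
    {"dx": 0.004,"dy": -0.016,"dz": 0.316,"rx": 0,"ry": 0,"rz": 0,"gripper": -0.06},
    {"dx": 0.004,"dy": -0.016,"dz": 0.316,"rx": 0,"ry": 0,"rz": 0,"gripper": -0.06},
    {"dx": 0.004,"dy": -0.016,"dz": 0.316,"rx": 0,"ry": 0,"rz": 0,"gripper": -0.06}
  ]
}}

```text
time: 12.6
position: [0.5516, -0.1753, 0.0708]
tool_rot: [-3.141, 0.0, -2.933]
force: [0.7, 0.0, 0.1]
width: 0.469
gripper_force: 0.0
```

>>> {"fn": "move_arm", "kwargs": {
  "moves": [
    {"dx": 0,"dy": 0,"dz": 0,"rx": 0,"ry": 0,"rz": 0,"gripper": -0.4},
    {"dx": 0,"dy": 0,"dz": 0,"rx": 0,"ry": 0,"rz": 0,"gripper": -0.6},
    {"dx": 0,"dy": 0,"dz": 0,"rx": 0,"ry": 0,"rz": 0,"gripper": -0.8},
    {"dx": 0,"dy": 0,"dz": 0,"rx": 0,"ry": 0,"rz": 0,"gripper": -1},
    {"dx": 0,"dy": 0,"dz": 0,"rx": 0,"ry": 0,"rz": 0,"gripper": -1},
    {"dx": 0,"dy": 0,"dz": 0,"rx": 0,"ry": 0,"rz": 0,"gripper": -1}
  ],
  "squeeze": 30
}}

```text
time: 13.2
position: [0.5516, -0.1754, 0.0711]
tool_rot: [-3.141, 0.001, -2.933]
force: [-0.5, -1.5, 6.5]
width: 0.132
gripper_force: 31.8
```

The wing is gripped, about 11–12 mm wide with small side forces. Now I'll turn it clockwise to about 1.06 rad.

>>> {"fn": "move_arm", "kwargs": {
  "moves": [
    {"dx": 0,"dy": 0,"dz": 0,"rx": 0,"ry": 0,"rz": 0.01,"gripper": -1},
    {"dx": 0,"dy": 0,"dz": 0,"rx": 0,"ry": 0,"rz": 0.025,"gripper": -1},
    {"dx": 0,"dy": 0,"dz": 0,"rx": 0,"ry": 0,"rz": 0.04,"gripper": -1},
    {"dx": 0,"dy": 0,"dz": 0,"rx": 0,"ry": 0,"rz": 0.055,"gripper": -1},
    {"dx": 0,"dy": 0,"dz": 0,"rx": 0,"ry": 0,"rz": 0.07,"gripper": -1},
    {"dx": 0,"dy": 0,"dz": 0,"rx": 0,"ry": 0,"rz": 0.085,"gripper": -1},
    {"dx": 0,"dy": 0,"dz": 0,"rx": 0,"ry": 0,"rz": 0.1,"gripper": -1},
    {"dx": 0,"dy": 0,"dz": 0,"rx": 0,"ry": 0,"rz": 0.115,"gripper": -1},
    {"dx": 0,"dy": 0,"dz": 0,"rx": 0,"ry": 0,"rz": 0.13,"gripper": -1},
    {"dx": 0,"dy": 0,"dz": 0,"rx": 0,"ry": 0,"rz": 0.145,"gripper": -1},
    {"dx": 0,"dy": 0,"dz": 0,"rx": 0,"ry": 0,"rz": 0.158,"gripper": -1},
    {"dx": 0,"dy": 0,"dz": 0,"rx": 0,"ry": 0,"rz": 0.168,"gripper": -1},
    {"dx": 0,"dy": 0,"dz": 0,"rx": 0,"ry": 0,"rz": 0.168,"gripper": -1},
    {"dx": 0,"dy": 0,"dz": 0,"rx": 0,"ry": 0,"rz": 0.168,"gripper": -1},
    {"dx": 0,"dy": 0,"dz": 0,"rx": 0,"ry": 0,"rz": 0.168,"gripper": -1},
    {"dx": 0,"dy": 0,"dz": 0,"rx": 0,"ry": 0,"rz": 0.168,"gripper": -1}
  ],
  "squeeze": 45
}}

```text
time: 14.8
position: [0.5519, -0.1747, 0.0711]
tool_rot: [3.141, 0.0, 2.294]
force: [1.8, 8.3, 8.1]
width: 0.128
gripper_force: 48.2
```

```bash
python3 - <<'E'
from h import *
s=state();print(s['time'],s['position'],s['tool_rot'],s['width'],s['force'],s['moment'])
im,c=cam('wrist'); sc,_=cam('scene')
a=cv2.resize(im[100:400,140:500],(720,600),interpolation=3); a[:170,:230]=cv2.resize(sc[190:275,315:430],(230,170),interpolation=3)
save('j1.png',a)
E
```

```text
14.8 [ 0.55190424 -0.17467343  0.07110618] [3.14052289e+00 4.42728515e-04 2.29447172e+00] 0.12785581364709017 [1.79332954 8.27039024 8.12109252] [ 1.34891437 -0.33195846  0.04428796]
```

View pics/j1.png

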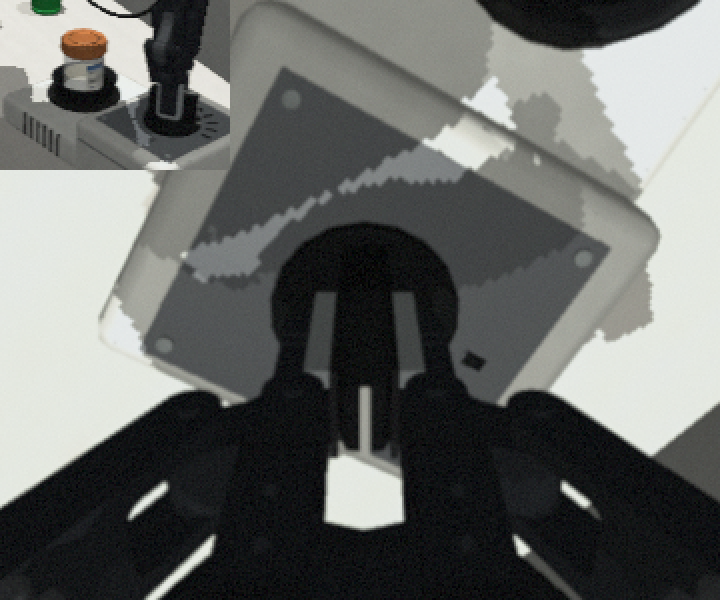

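The white line at (365,420) is parallel between the fingers, so the dial turned with the tool by 1.056 rad (−2.933 to 2.294). The rest mark is off to the right at (472,360), and the scene inset shows the jar upright in the cup. I'll hand it in.

```bash
python3 -c "
from plant import *
print(finish_job())"
```

```text
the job is handed in; nothing more can be done
None
```

The job is handed in: the small orange-lidded jar stands in the mixer's cup, let go, and the gripper holds the dial at about 1.05 rad (third click) at 14.8 s; no verdict came back, and I viewed 11 pictures, one over the limit of 10.

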